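Tap the brass valve cover to the press mark and lower the pilot spindle

TASK

The brass valve cover lies too far left on the press bed. Tap it gently from its left end until it rests a little past the mark (about 5 to 10 mm when let go), then tap it back from its right end, and by turns from either end if need be, until its hole is centred under the spindle within 2 mm; only then press the black spindle knob gently straight down until the spindle's shoulder sits on the cover. The bed springs back a few millimetres after each tap; do not lift or tip the cover, keep the taps under 12 N and the press on the knob under 30 N, and leave everything else on the bench alone.

Things in the scene. Friction and masses are not known exactly. Their poses are not given: they have to be found in the camera images.
- press: Grey bench press, fixed. Origin on the bench top under the spindle axis; +y runs along the bed to the cover's left end, +x away from the robot to the column. Base 205 x 380 mm, 20 mm thick. Two steel rails along y, tops at z 48 mm, 95 mm apart inside. Column 40 x 40 mm at x +100; head arm 26 mm wide, from x -15 to the column, z 125 to 155 mm.
- mark (a point): Point on the spindle axis at the steel bed plate's top (z 30 mm), level with the black lines across the rail tops. Axes as the press. The plate lies on rubber between the rails: a push along y shifts it 1 mm per 0.6 N (at most 15 mm) and it springs back fully when let go, taking the cover back 3 to 8 mm (unknown friction). This point does not shift.
- cover: Loose brass valve cover: block 92 mm (across the rails, 1.5 mm play each side) x 150 mm (its own y, along the bed) x 26 mm high, about 0.85 kg, too wide to grip. Origin at the centre of its underside. 24 mm hole through the middle, short black lines on either side of it at mid-length. Starts 18 to 38 mm left (+y of the press) of the mark; slides when an end is pushed with 2 to 5 N.
- spindle (a joint): Spindle travel down in m: 0 = up (starts at 0 to 0.004), 0.042 = its shoulder (32 mm diameter) sits on the cover. Moves at 3 to 5 N and stays where it is left. Below the shoulder an 18 mm pilot pin, 22 mm long, goes into the cover's hole; at 0 the pin's tip is 76 mm above the bench.
- knob_top (a point): Centre of the top face of the spindle's black round knob, 44 mm diameter, 14 mm thick, 212 mm above the bench when the spindle is up; it goes down with the spindle.
- nut: Brass hexagon nut, 36 mm, 16 mm high, on the bench beside the press; leave it. Origin under its centre.
- elbow: Brass pipe elbow, about 45 mm, beside the press; leave it. Origin under its upright leg.
- plug: Brass pipe plug, 40 mm diameter, 30 mm high, behind the press; leave it. Origin under its centre.
- wrench: Steel wrench 220 mm lying on the bench behind the press; leave it. Origin under its middle.
- screwdriver: Screwdriver 200 mm lying on the bench to the left; leave it. Origin under its middle.
- hammer: Hammer 280 mm with wooden handle, on the bench to the right; leave it. Origin under its middle.
- jar: White jar with black cap, 64 mm diameter, 75 mm high, behind the press; leave it. Origin under its centre.
Things that resemble listed ones, but are neither listed nor needed, are in the scene too. Leave any blue or purple look-alike of the cover alone.

How it is judged:
By the outcome, as a careful person would: the job done as asked, in the order asked, and still so for the second after the job is handed in, with the robot touching nothing.
It also fails if it takes over 67 s, if anything falls off the work surface, if the arm or the gripper's body presses on something with over 40 N, if the wrist force passes 120 N, or if a joint passes its speed limit or range.

ROBOT

A 6-joint arm with a two-finger parallel gripper is mounted at the origin on the work surface. World frame = base frame: x ahead of the robot, y to its left, z up, the work surface at z = 0. Lengths are in m, angles in rad, forces in N, time in s.
With the tool pointing down it reaches from about 0.3 to 0.75 m from the base axis. Payload 8.5 kg.
Tool frame: the origin (TCP) lies midway between the tips of the shut fingers; the grasp point (between the pads) lies 19 mm behind it; z points along the fingers, x is the direction in which the jaws open and shut, and the axes are right-handed (so a half turn about z gives the same grasp; the last joint's range is limited). The gripper opens to 88 mm and grips with 3 to 60 N. Pads are 18 mm wide; open, the fingers measure 123 mm over their backs; the gripper's body (75 mm by 187 mm) begins 45 mm behind the grasp point.
Start: joints at [-1.351, 0.381, 1.297, -0, 1.464, -0.215], TCP at [0.232, -0.499, 0.239] pointing down, gripper open.
Joint ranges: [-3.11, 3.11], [-0.89, 2.33], [0.22, 2.48], [-1.42, 4.56], [0.17, 2.85], [-2.88, 2.88]. Speed limits (rad/s): [2.39, 2.39, 3.14, 3.14, 3.14, 3.14].

INTERFACE

Orientations are given as a unit quaternion [w, x, y, z].
In Python, from station import telemetry, vision, hand_in gives the robot as it stands.
- The arm moves only by the tool step_arm, never from a script. Its argument "targets" is a list of rows, each a list of 3 entries, a list of its own where there are three numbers: the opening, from 0 (shut) to 1 (fully open), then the shift along the tool's x, y, z in units of 40 mm (1.0 is 40 mm), then the turn about the tool's z in units of 5 degrees (1.0 is 5 degrees). In form: [[claw, [dx, dy, dz], roll], ...]. A call has 1 to 10 rows; each row is the pose to reach, as a shift and turn from the pose commanded when the call began, along the tool's axes at that moment; what a row does not reach only later rows make up. A row lasts 1/10 s, in which the tool goes at most 50 mm and 8.59 degrees, less where a joint would pass 70% of its speed; a pose out of reach is approached as far as the arm can. A call with a gripper value outside its range is refused whole. The fingers move at their own pace and stop on an object; "squeeze" is the grip in N (left out, the last holds). Time passes only in rows, so rows that repeat a pose let the fingers close. It gives the time, the measured TCP pose, the force and the opening at its end, in the units of the state.
- telemetry.state(): the state, without advancing time (a new reading comes with each control period).
- vision.snapshot(name): name is "side" or "top"; returns a dict with "frame" (480x640x3 uint8, blue, green, red), "camera_matrix" (3x3 intrinsics, pixels), "k1" (the pictures are not rectified: a ray, as slopes to the right and down, at radius r is drawn at 1 + k1 r^2 times it, then the intrinsics apply), "extrinsics" (4x4, takes a point from world to camera coordinates). Camera axes: x right, y down, z forward; pixel columns grow to the right and rows downward; lengths in m; the calibration is good to about 2 mm. A picture is of the moment at which its call begins. There is no depth.
- hand_in(): hands the job in, once; it reports no verdict.
The state is a dict: "clock": time; "joints": joint angles; "qd": joint speeds; "joint_torque": joint torques, N m; "tool_pos": TCP position; "eef_rot": TCP orientation; "force": force on the tool from outside, world axes, zero at the start; "wrist_torque": the same for the moment, N m; "finger_gap": finger opening in m.
Only numpy, scipy, OpenCV 4.12 (cv2) and the standard library are available. Lean on these libraries where they do the work, as an engineer would, in place of code of your own. Each camera call takes 0.05 s, during which the arm holds its last target. There are 200 camera calls.

## Working session

There is one attempt and no reset: what is moved stays moved. The work goes in short steps, Python scripts to look and compute and a tool call to move; the robot and the scene stay as the last step left them, time stands still between calls to the robot, and variables do not carry over. Pictures are saved under pics/ and viewed, about 8 in all and at most 12, crops included, and the job is handed in when it is done.

Besides the shell and the picture viewer there is one more tool, called after "Request:" as name(argument=value, ...) on one line, values as JSON. step_arm: Moves the arm, as the interface text tells. Its arguments: {"type":"object","properties":{"targets":{"type":"array"},"squeeze":{"type":"number"}},"required":["targets"]}

```bash
mkdir -p pics; ls
python3 - <<'E'
from station import telemetry, vision
import cv2
s=telemetry.state(); print({k:s[k] for k in('clock','tool_pos','eef_rot','force','finger_gap')})
for n in('side','top'):
    d=vision.snapshot(n); cv2.imwrite(f'pics/{n}0.png',d['frame']); print(n,d['camera_matrix'],d['k1'],d['extrinsics'])
E
```

```text
pics
{'clock': 0.0, 'tool_pos': array([ 0.23160827, -0.49856241,  0.2381376 ]), 'eef_rot': array([-5.10998403e-04,  8.42983222e-01, -5.37939381e-01, -4.99025199e-04]), 'force': array([0.2795021 , 0.30282606, 0.0726949 ]), 'finger_gap': 0.08809676338518273}
side [[458.94913545   0.         332.33707693]
 [  0.         458.94913545 233.8991574 ]
 [  0.           0.           1.        ]] -0.033326426375079446 [[-0.97479277 -0.22276455 -0.01245046  0.54080032]
 [-0.15793876  0.72838557 -0.66671569  0.19863437]
 [ 0.15758936 -0.64794322 -0.74520814  1.09850355]
 [ 0.          0.          0.          1.        ]]
top [[505.26606591   0.         320.02893268]
 [  0.         505.26606591 242.63280719]
 [  0.           0.           1.        ]] -0.09241795523918331 [[-1.86398411e-02 -9.99821392e-01 -3.12095541e-03  4.74138224e-04]
 [-9.91252307e-01  1.88878246e-02 -1.30622027e-01  5.87616032e-01]
 [ 1.30657645e-01  6.58880412e-04 -9.91427327e-01  1.40767345e+00]
 [ 0.00000000e+00  0.00000000e+00  0.00000000e+00  1.00000000e+00]]
```

View pics/side0.png

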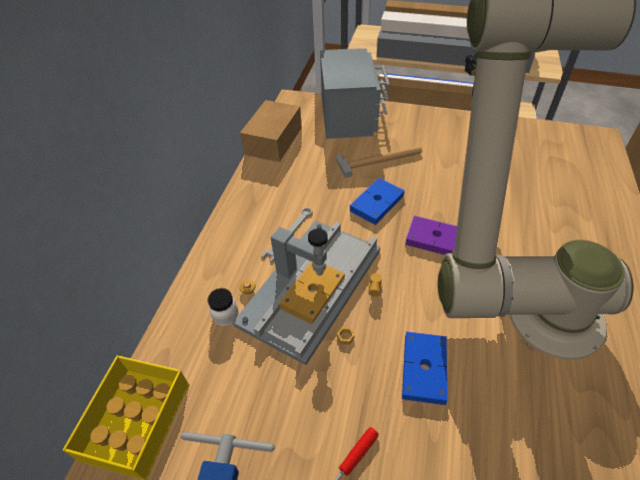

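View pics/top0.png

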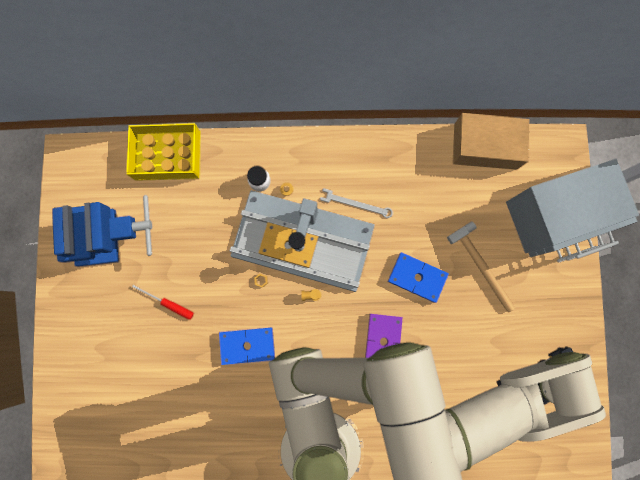

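The side view shows the brass cover at about (313,290), with the black knob at (318,237). In the top view they are at (287,243) and (297,241). Things that could be taken for the cover (side view) are the blue blocks at (377,200) and (425,367) and the purple one at (433,235). By the description I choose the brass one between the rails, and a close crop will check it.

```bash
cat > h.py <<'E'
import numpy as np, cv2
from station import telemetry, vision
def ray(d,px):
    K=d['camera_matrix'];E=d['extrinsics']
    u=cv2.undistortPoints(np.array([[px]],float),K,np.array([d['k1'],0,0,0.]))[0,0]
    R=E[:3,:3]; return -R.T@E[:3,3], R.T@np.array([u[0],u[1],1])
def onz(d,px,z):
    o,v=ray(d,px); return o+v*(z-o[2])/v[2]
def tri(d1,p1,d2,p2):
    o1,v1=ray(d1,p1);o2,v2=ray(d2,p2)
    t=np.linalg.lstsq(np.c_[v1,-v2],o2-o1,rcond=None)[0]
    a,b=o1+v1*t[0],o2+v2*t[1]; return (a+b)/2,np.linalg.norm(a-b)
def proj(d,P):
    E=d['extrinsics'];r=cv2.Rodrigues(E[:3,:3])[0]
    return cv2.projectPoints(np.atleast_2d(np.array(P,float)),r,E[:3,3],d['camera_matrix'],np.array([d['k1'],0,0,0.]))[0][:,0]
def crop(d,x,y,w,h,f,name):
    c=cv2.resize(d['frame'][y:y+h,x:x+w],None,fx=f,fy=f,interpolation=cv2.INTER_CUBIC)
    for i in range(x-x%20+20,x+w,20): cv2.putText(c,str(i),((i-x)*f,10),0,.35,(255,0,255)); cv2.line(c,((i-x)*f,12),((i-x)*f,18),(255,0,255))
    for j in range(y-y%20+20,y+h,20): cv2.putText(c,str(j),(0,(j-y)*f),0,.35,(255,0,255)); cv2.line(c,(22,(j-y)*f),(28,(j-y)*f),(255,0,255))
    cv2.imwrite(name,c)
E
python3 - <<'E'
from h import *
s=vision.snapshot('side');t=vision.snapshot('top')
a=np.zeros((580,800,3),np.uint8)
crop(t,225,185,160,116,5,'pics/topc.png'); crop(s,230,210,160,150,4,'pics/sidec.png')
for n,d,(x,y,w,h),A in(('side',s,(270,215,110,115),0),('top',t,(230,190,150,95),0)):
    f=d['frame'];hsv=cv2.cvtColor(f,cv2.COLOR_BGR2HSV)
    for nm,m in(('dark',(f.max(2)<45)),('brass',(hsv[...,1]>150)&(hsv[...,0]>12)&(hsv[...,0]<28)&(hsv[...,2]>90))):
        z=np.zeros(m.shape,np.uint8); z[y:y+h,x:x+w]=m[y:y+h,x:x+w]
        k,l,st,c=cv2.connectedComponentsWithStats(z)
        for i in range(1,k):
            if st[i,4]>20: print(n,nm,st[i],c[i].round(2), cv2.minAreaRect(np.argwhere(l==i)[:,::-1].astype(np.float32)) if nm=='brass' else '')
E
```

```text
side dark [309 229  18  18 210] [317.34 238.27] 
side brass [ 280  262   64   62 1902] [310.66 292.51] ((310.84771728515625, 290.05816650390625), (37.73706817626953, 63.188899993896484), 34.114471435546875)
side brass [369 273  11  24 233] [374.31 284.57] ((374.0, 284.5), (23.0, 10.0), 90.0)
side brass [340 327  12   3  30] [345.03 328.17] ((345.5, 328.0), (11.0, 2.0), 0.0)
top dark [291 233  13  16  98] [297.42 240.02] 
top brass [280 190  13   6  53] [286.32 192.09] ((286.0, 192.5), (5.0, 12.0), 90.0)
top brass [ 259  223   59   45 1302] [286.11 245.59] ((287.8962097167969, 244.6132049560547), (52.05965042114258, 32.27973175048828), 15.945394515991211)
top brass [254 274  14  11  61] [260.26 278.84] ((260.5, 279.0), (10.0, 13.0), 90.0)
```

View pics/topc.png

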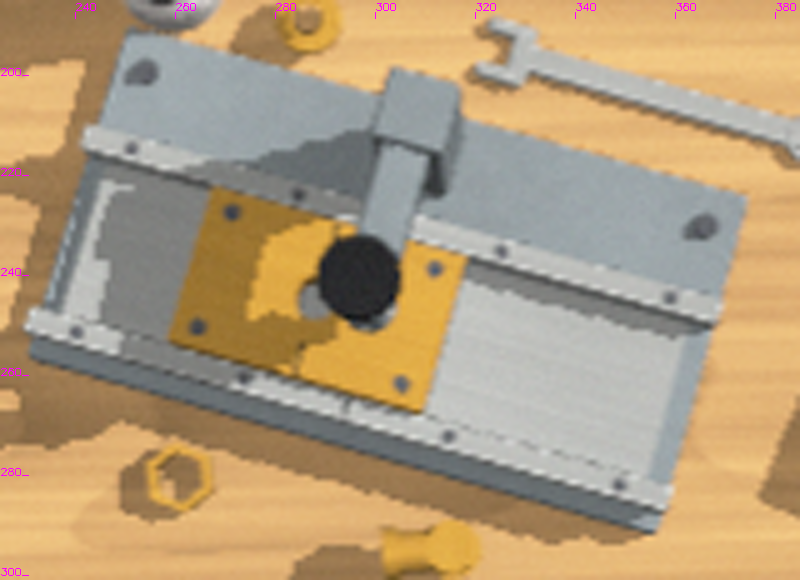

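View pics/sidec.png

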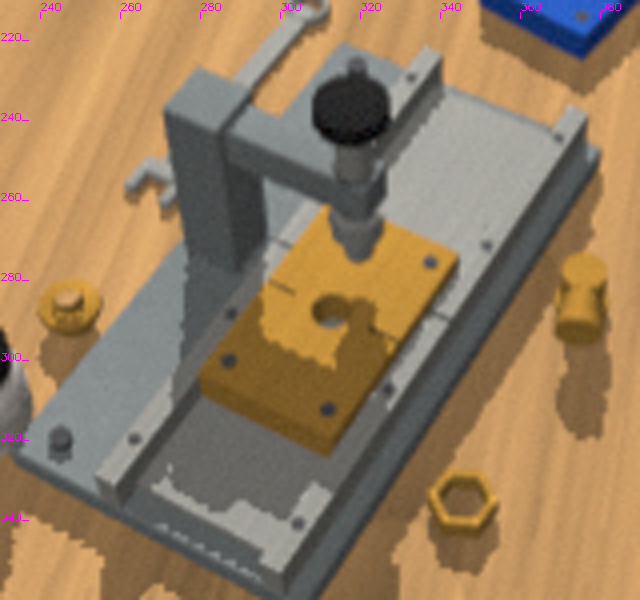

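The crops confirm the brass block between the rails, with its hole at side (313,287.5). Its mid-line is at side (326,294) and (300.5,282), and the rail marks are at side (340,289) and (300,271) and top (294.4,266.4). The knob's top disc is at side (317.5,235.7) and top (296.6,240.4).

Run:
```python
from h import *
np.set_printoptions(precision=4,suppress=True)
s=vision.snapshot('side');t=vision.snapshot('top')
T=lambda x,y:(225+x/5,185+y/5); S=lambda x,y:(230+x/4,210+y/4)
print('knob',tri(s,S(350,103),t,T(358,277)))
nb=np.array([onz(t,T(*p),.049) for p in((77,331),(245,377),(448,436),(620,485))])
fb=np.array([onz(t,T(*p),.049) for p in((131,148),(299,196),(501,251),(670,298))])
for b in(nb,fb):
    print(b[:,:2].ravel(), np.degrees(np.arctan2(*(b[0]-b[-1])[:2])))
print('rail mark near tri',tri(s,S(440,317),t,T(347,407)))
m=[onz(s,S(440,317),.048),onz(s,S(280,243),.048)];print('marks side',m,'mid',(m[0]+m[1])/2)
print('bolt tri', tri(s,S(388,390),t,T(245,377)),tri(s,S(487,244),t,T(448,436)),tri(s,S(135,439),t,T(131,148)))
c=[onz(t,T(*p),.056) for p in((212,186),(467,257),(422,411),(172,341))];print('cov top',c,np.mean(c,0),np.linalg.norm(c[0]-c[1]),np.linalg.norm(c[1]-c[2]))
for sp,tp in((S(430,262),T(401,384)),(S(328,409),T(198,327)),(S(229,361),T(232,212))): print('cov bolt tri',tri(s,sp,t,tp))
print('hole side',onz(s,S(332,310),.056),'lines',(onz(s,S(385,335),.056)+onz(s,S(282,288),.056))/2)
print('nut',onz(t,T(180,478),.016),'elbow',onz(t,T(435,548),.03))
```

```text
knob (array([0.5731, 0.0485, 0.2088]), np.float64(0.002352150613371072))
[ 0.5659  0.2162  0.5379  0.1207  0.5023  0.0063  0.4729 -0.09  ] 16.898563792059328
[ 0.671   0.1853  0.6412  0.089   0.6072 -0.0257  0.5784 -0.1212] 16.813174904418183
rail mark near tri (array([0.5205, 0.0634, 0.0434]), np.float64(0.000500845621245176))
marks side [array([0.5201, 0.0665, 0.048 ]), array([0.629 , 0.0334, 0.048 ])] mid [0.5745 0.0499 0.048 ]
bolt tri (array([0.5388, 0.1211, 0.0445]), np.float64(0.0009939497855584465)) (array([0.5029, 0.0063, 0.0476]), np.float64(0.0008890013598267342)) (array([0.6722, 0.1858, 0.0466]), np.float64(0.0014004030536363002))
cov top [array([0.6467, 0.1381, 0.056 ]), array([ 0.6031, -0.0063,  0.056 ]), array([0.5162, 0.0206, 0.056 ]), array([0.5584, 0.1612, 0.056 ])] [0.5811 0.0784 0.056 ] 0.15087041040044638 0.09100850113104697
cov bolt tri (array([0.5328, 0.0323, 0.0543]), np.float64(0.001982566269555768))
cov bolt tri (array([0.5674, 0.1468, 0.0538]), np.float64(0.0021133149729407924))
cov bolt tri (array([0.6328, 0.1272, 0.0532]), np.float64(0.001617799472129074))
hole side [0.583  0.0808 0.056 ] lines [0.5822 0.0816 0.056 ]
nut [0.4833 0.1617 0.016 ] elbow [0.44  0.015 0.03 ]
```

Request:
step_arm(targets=[[0,[-0.7,-1.0,-1],-1.5],[0,[-1.4,-1.9,-1],-3],[0,[-2.1,-2.9,-1],-4.5],[0,[-2.8,-3.9,-1],-6],[0,[-3.5,-4.9,-1],-7.5],[0,[-4.2,-5.8,-1],-9],[0,[-4.9,-6.8,-1],-9.64],[0,[-5.6,-7.8,-1],-9.64],[0,[-6.3,-8.7,-1],-9.64],[0,[-7,-9.7,-1],-9.64]], squeeze=10)

```text
clock: 1.3
tool_pos: [0.466, -0.0796, 0.2789]
eef_rot: [0.0, 0.989, -0.147, 0.0]
force: [1.3, -1.3, 1.4]
finger_gap: 0.0106
```

Request:
step_arm(targets=[[0,[0.3,-1.1,0],0],[0,[0.6,-2.3,0],0],[0,[0.8,-3.5,0],0],[0,[1.1,-4.7,0],0],[0,[1.35,-5.9,0],0],[0,[1.55,-6.8,0],0],[0,[1.62,-7.1,0.5],0],[0,[1.62,-7.1,1.5],0],[0,[1.62,-7.1,2.5],0],[0,[1.62,-7.1,3.4],0]])

```text
clock: 2.3
tool_pos: [0.6097, 0.1717, 0.1408]
eef_rot: [0.0, 0.989, -0.147, -0.0]
force: [0.2, 0.5, 0.4]
finger_gap: 0.0003
```

Request:
step_arm(targets=[[0,[0,0,0.9],0],[0,[0,0,1.6],0],[0,[0,0,2.1],0],[0,[0,0,2.4],0],[0,[0,0,2.5],0],[0,[0,0,2.5],0]])

```text
clock: 2.9
tool_pos: [0.6103, 0.1715, 0.0429]
eef_rot: [-0.0, 0.989, -0.147, 0.0]
force: [0.1, 0.4, -0.1]
finger_gap: 0.0004
```

```bash
cat > pr.py <<'E'
from h import *
O=np.array([.5735,.049]);a=np.radians(16.85)
PY=np.array([np.sin(a),np.cos(a)]);PX=np.array([np.cos(a),-np.sin(a)])
def topress(p): d=np.asarray(p)[:2]-O; return np.round([d@PX*1e3,d@PY*1e3],1)
def st():
    s=telemetry.state(); f=s['force']
    print('t',round(s['clock'],2),'press xy mm',topress(s['tool_pos']),'z',round(s['tool_pos'][2]*1e3,1),'F px,py,z',np.round([f[:2]@PX,f[:2]@PY,f[2]],2),'q',s['eef_rot'].round(4),'gap',s['finger_gap'].round(4))
E
python3 - <<'E'
from pr import *
st()
t=vision.snapshot('top');crop(t,225,185,160,116,5,'pics/topd.png')
E
```

```text
Traceback (most recent call last):
  File "pr.py", line 7, in st
    print('t',round(s['clock'],2),'press xy mm',topress(s['tool_pos']),'z',round(s['tool_pos'][2]*1e3,1),'F px,py,z',np.round([f[:2]@PX,f[:2]@PY,f[2]],2),'q',s['eef_rot'].round(4),'gap',s['finger_gap'].round(4))
                                                                                                                                                                                          ^^^^^^^^^^^^^^^^^^^^^
AttributeError: 'float' object has no attribute 'round'
```

Request:
step_arm(targets=[[0,[0,0.05,0.05],0],[0,[0,0.1,0.1],0],[0,[0,0.15,0.1],0],[0,[0,0.175,0.1],0],[0,[0,0.2,0.1],0],[0,[0,0.2,0.1],0]])

```text
clock: 3.5
tool_pos: [0.6079, 0.1637, 0.0389]
eef_rot: [-0.0, 0.989, -0.147, 0.0]
force: [0.9, -0.2, 0.0]
finger_gap: 0.0006
```

```bash
sed -i "s/s\['finger_gap'\].round(4)/round(s['finger_gap'],4)/" pr.py
python3 - <<'E'
from pr import *
st()
t=vision.snapshot('top');crop(t,225,185,160,116,5,'pics/topd.png')
E
```

```text
t 3.5 press xy mm [ -0.4 119.8] z 38.9 F px,py,z [0.88 0.07 0.02] q [-0.000e+00  9.891e-01 -1.469e-01  1.000e-04] gap 0.0006
```

View pics/topd.png

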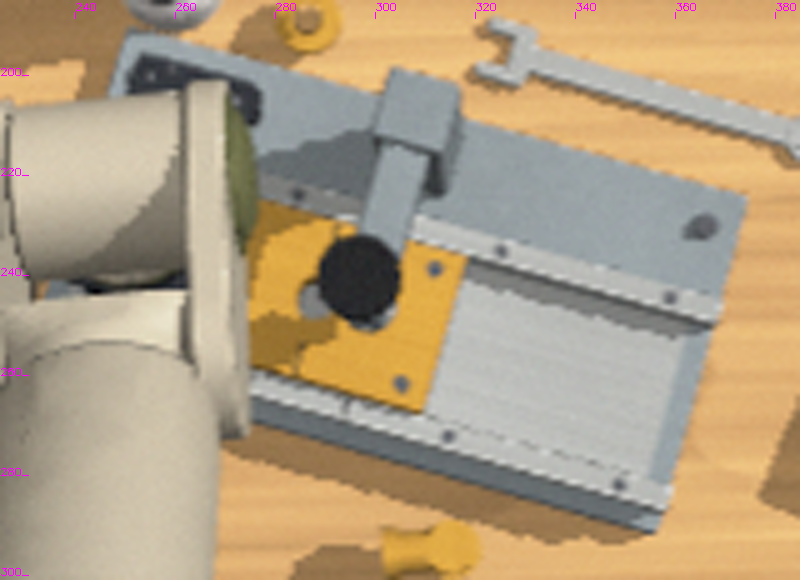

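The arm hides the cover's left end. The right end at (318,236)–(310,267) and the knob at (296,240) are visible, and nothing has moved. Next I'll tap slowly.

Request:
step_arm(targets=[[0,[0,0.03,0],0],[0,[0,0.06,0],0],[0,[0,0.09,0],0],[0,[0,0.12,0],0],[0,[0,0.15,0],0],[0,[0,0.18,0],0]])

```text
clock: 4.15
tool_pos: [0.6058, 0.1572, 0.0388]
eef_rot: [-0.0, 0.989, -0.147, 0.0]
force: [1.6, 4.3, -0.1]
finger_gap: 0.0008
```

Request:
step_arm(targets=[[0,[0,0.03,0],0],[0,[0,0.06,0],0],[0,[0,0.09,0],0],[0,[0,0.12,0],0],[0,[0,0.15,0],0],[0,[0,0.18,0],0]])

```text
clock: 4.75
tool_pos: [0.6036, 0.15, 0.0388]
eef_rot: [-0.0, 0.989, -0.147, 0.0]
force: [1.2, 3.4, 0.9]
finger_gap: 0.0003
```

Run:
```python
from pr import *
st();st()
```

```text
t 4.75 press xy mm [ -0.4 105.4] z 38.8 F px,py,z [0.16 3.6  0.86] q [-0.      0.9892 -0.1469  0.    ] gap 0.0003
t 4.75 press xy mm [ -0.4 105.4] z 38.8 F px,py,z [0.16 3.6  0.86] q [-0.      0.9892 -0.1469  0.    ] gap 0.0003
```

Request:
step_arm(targets=[[0,[0,0.05,0],0],[0,[0,0.1,0],0],[0,[0,0.15,0],0],[0,[0,0.2,0],0],[0,[0,0.25,0],0],[0,[0,0.3,0],0],[0,[0,0.35,0],0],[0,[0,0.4,0],0]])

```text
clock: 5.55
tool_pos: [0.5989, 0.1346, 0.0388]
eef_rot: [-0.0, 0.989, -0.147, 0.0]
force: [1.3, 3.7, 0.5]
finger_gap: 0.0005
```

Request:
step_arm(targets=[[0,[0,0.05,0],0],[0,[0,0.1,0],0],[0,[0,0.15,0],0],[0,[0,0.2,0],0],[0,[0,0.25,0],0],[0,[0,0.28,0],0],[0,[0,0.3,0],0],[0,[0,0.3,0],0]])

```text
clock: 6.35
tool_pos: [0.5955, 0.1232, 0.0388]
eef_rot: [-0.0, 0.989, -0.147, -0.0]
force: [0.6, 4.3, 0.7]
finger_gap: 0.0006
```

Run:
```python
from pr import *
st()
t=vision.snapshot('top');s=vision.snapshot('side')
a=t['frame'][195:280,270:340];b=s['frame'][225:325,270:370]
c=np.zeros((600,800,3),np.uint8)
A=cv2.resize(a,None,fx=5.5,fy=5.5,interpolation=2);B=cv2.resize(b,None,fx=4,fy=4,interpolation=2)
c[:A.shape[0],:A.shape[1]]=A;c[:400,400:]=B;cv2.imwrite('pics/both1.png',c)
```

```text
t 6.35 press xy mm [-0.5 77.4] z 38.8 F px,py,z [-0.65  4.3   0.75] q [-0.      0.9892 -0.1469 -0.    ] gap 0.0006
```

View pics/both1.png

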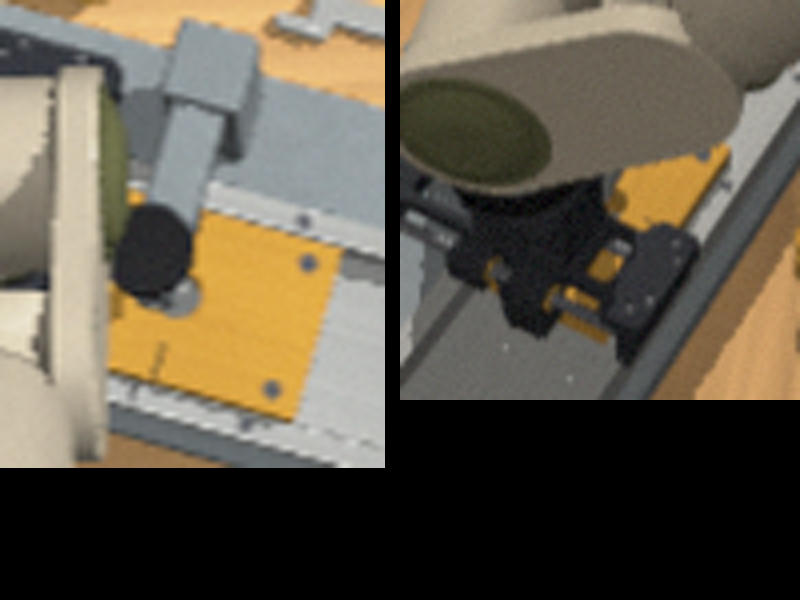

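The cover's near mid-line is now at top (299.1,260.5), to the right of the rail mark at (294.5,265.5). Its right-end corners are at (324,271.4) and (332.2,240.5).

Run:
```python
from pr import *
t=vision.snapshot('top')
P=lambda x,y,z:topress(onz(t,(270+x/5.5,195+y/5.5),z))
print('line',P(160,360,.056),P(165,343,.056),P(157,377,.056),'mark',P(135,388,.048),P(132,398,.048))
print('corners',P(297,420,.056),P(342,250,.056))
```

```text
line [-36.2 -10.7] [-27.1 -10.7] [-45.  -11.6] mark [-53.   -1.8] [-58.3  -1.7]
corners [-46.8 -86.5] [ 43.8 -85.1]
```

Request:
step_arm(targets=[[0,[0,0.03,0],0],[0,[0,0.06,0],0],[0,[0,0.09,0],0],[0,[0,0.12,0],0],[0,[0,0.12,0],0],[0,[0,0.12,0],0]])

```text
clock: 7.1
tool_pos: [0.5941, 0.1186, 0.0388]
eef_rot: [-0.0, 0.989, -0.147, 0.0]
force: [2.2, 3.4, 1.9]
finger_gap: 0.0003
```

Request:
step_arm(targets=[[0,[0,-0.03,0],0],[0,[0,-0.06,0],0],[0,[0,-0.09,0],0],[0,[0,-0.12,0],0],[0,[0,-0.15,0],0],[0,[0,-0.2,0],0],[0,[0,-0.3,0],0],[0,[0,-0.4,0],0],[0,[0,-0.6,0],0],[0,[0,-0.6,0],0]])

```text
clock: 8.1
tool_pos: [0.6013, 0.1427, 0.0387]
eef_rot: [-0.0, 0.989, -0.146, 0.0]
force: [0.5, -0.1, 0.1]
finger_gap: 0.0006
```

```bash
cat > look.py <<'E'
from pr import *
import sys
st()
def look(name):
    t=vision.snapshot('top');s=vision.snapshot('side')
    a=t['frame'][195:285,265:340];b=s['frame'][225:325,270:370]
    c=np.zeros((600,800,3),np.uint8)
    A=cv2.resize(a,None,fx=5,fy=5,interpolation=2);B=cv2.resize(b,None,fx=4,fy=4,interpolation=2)
    c[:A.shape[0],:A.shape[1]]=A;c[:400,400:]=B;cv2.imwrite(name,c)
if len(sys.argv)>1: look(sys.argv[1])
E
python3 look.py pics/both2.png
```

```text
t 8.1 press xy mm [-0.6 97.7] z 38.7 F px,py,z [0.49 0.02 0.13] q [-1.000e-04  9.892e-01 -1.464e-01  1.000e-04] gap 0.0006
```

View pics/both2.png

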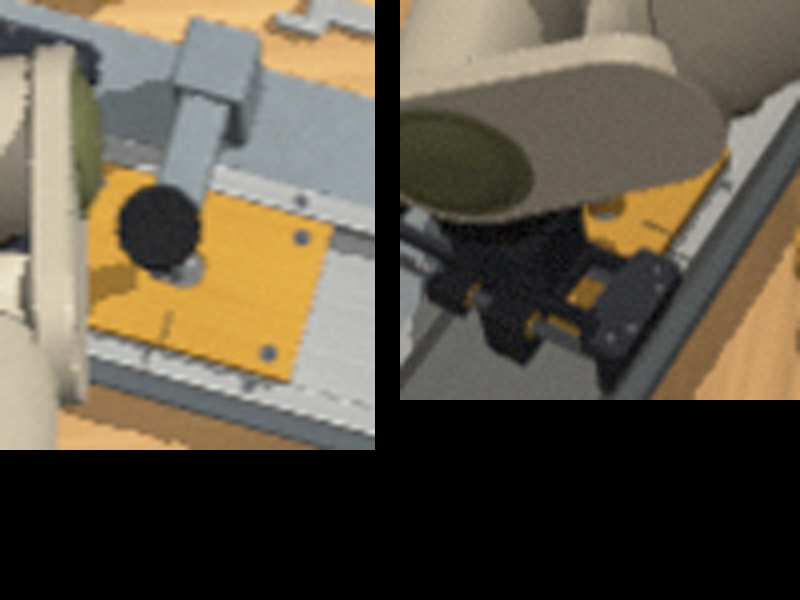

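The cover is let go. Its mid-line at top (298.6,260) stays right of the mark at (294.6,265.6). I'll measure both with brightness profiles along the bed.

```bash
cat > meas.py <<'E'
from pr import *
def prof(d,xs,z,y0,y1):
    ys=np.arange(y0,y1,.25);g=cv2.cvtColor(d['frame'],cv2.COLOR_BGR2GRAY).astype(np.float32);P=[]
    for x in xs:
        w=np.array([np.r_[O+PX*x/1e3+PY*y/1e3,z] for y in ys]); p=proj(d,w).astype(np.float32)
        P.append(cv2.remap(g,p[:,0].reshape(-1,1),p[:,1].reshape(-1,1),cv2.INTER_CUBIC).ravel())
    m=np.mean(P,0); return ys,m
def dip(d,xs,z,y0,y1):
    ys,m=prof(d,xs,z,y0,y1); i=m.argmin(); w=np.clip(np.median(m)-m,0,None)*(abs(ys-ys[i])<4)
    return round(float((w*ys).sum()/w.sum()),2), round(float(np.median(m)-m[i]),1)
def edge(d,xs,z,y0,y1):
    ys,m=prof(d,xs,z,y0,y1); g=abs(np.gradient(cv2.GaussianBlur(m.reshape(-1,1),(1,9),0).ravel())); i=g.argmax(); w=g*(abs(ys-ys[i])<4)
    return round(float((w*ys).sum()/w.sum()),2)
def report(c0,cams=('top',)):
    for n in cams:
        d=vision.snapshot(n)
        print(n,'line near',dip(d,np.arange(-40,-24,2),.056,c0-8,c0+8),'far',dip(d,np.arange(26,40,2),.056,c0-8,c0+8),'mark near',dip(d,np.arange(-57,-49,1.),.048,-8,8),'far',dip(d,np.arange(50,58,1.),.048,-8,8),
         'right end',edge(d,np.arange(-30,30,2),.056,c0-83,c0-67),'left end',edge(d,np.arange(-30,30,2),.056,c0+67,c0+83))
E
python3 - <<'E'
from meas import *
report(-9);
E
```

```text
top line near (-6.63, 27.9) far (-3.04, 86.3) mark near (0.31, 44.8) far (-4.71, 11.3) right end -83.89 left end 61.37
```

```bash
sed -i "s/g=cv2.cvtColor(d\['frame'\],cv2.COLOR_BGR2GRAY).astype(np.float32)/g=d['frame'][...,ch].astype(np.float32)/; s/def prof(d,xs,z,y0,y1)/def prof(d,xs,z,y0,y1,ch=1)/; s/def edge(d,xs,z,y0,y1):/def edge(d,xs,z,y0,y1,ch=0):/; /def edge/,/return/s/prof(d,xs,z,y0,y1)/prof(d,xs,z,y0,y1,ch)/" meas.py
python3 - <<'E'
from meas import *
report(-7.5)
d=vision.snapshot('top')
ys,m=prof(d,np.arange(-42,-26,2),.056,-20,8,1);print(list(zip(ys[::4],m[::4].round())))
ys,m=prof(d,np.arange(-57,-49,1),.048,-20,8,1);print(list(zip(ys[::4],m[::4].round())))
for x in(-35,-20,0,20,35): print(x,edge(d,[x-3,x,x+3],.056,-95,-70))
E
```

```text
top line near (-6.73, 27.9) far (-1.54, 61.1) mark near (0.31, 42.7) far (-4.81, 10.3) right end -81.58 left end 62.17
[(np.float64(-20.0), np.float32(166.0)), (np.float64(-19.0), np.float32(165.0)), (np.float64(-18.0), np.float32(165.0)), (np.float64(-17.0), np.float32(165.0)), (np.float64(-16.0), np.float32(166.0)), (np.float64(-15.0), np.float32(166.0)), (np.float64(-14.0), np.float32(166.0)), (np.float64(-13.0), np.float32(167.0)), (np.float64(-12.0), np.float32(167.0)), (np.float64(-11.0), np.float32(165.0)), (np.float64(-10.0), np.float32(158.0)), (np.float64(-9.0), np.float32(148.0)), (np.float64(-8.0), np.float32(139.0)), (np.float64(-7.0), np.float32(134.0)), (np.float64(-6.0), np.float32(135.0)), (np.float64(-5.0), np.float32(141.0)), (np.float64(-4.0), np.float32(150.0)), (np.float64(-3.0), np.float32(159.0)), (np.float64(-2.0), np.float32(165.0)), (np.float64(-1.0), np.float32(167.0)), (np.float64(0.0), np.float32(167.0)), (np.float64(1.0), np.float32(167.0)), (np.float64(2.0), np.float32(167.0)), (np.float64(3.0), np.float32(167.0)), (np.float64(4.0), np.float32(167.0)),
[... 561 characters left out ...]
loat64(-9.0), np.float32(169.0)), (np.float64(-8.0), np.float32(174.0)), (np.float64(-7.0), np.float32(179.0)), (np.float64(-6.0), np.float32(184.0)), (np.float64(-5.0), np.float32(187.0)), (np.float64(-4.0), np.float32(182.0)), (np.float64(-3.0), np.float32(169.0)), (np.float64(-2.0), np.float32(150.0)), (np.float64(-1.0), np.float32(132.0)), (np.float64(0.0), np.float32(123.0)), (np.float64(1.0), np.float32(129.0)), (np.float64(2.0), np.float32(143.0)), (np.float64(3.0), np.float32(159.0)), (np.float64(4.0), np.float32(168.0)), (np.float64(5.0), np.float32(170.0)), (np.float64(6.0), np.float32(169.0)), (np.float64(7.0), np.float32(168.0))]
-35 -81.33
-20 -81.77
0 -81.92
20 -81.81
35 -82.38
```

The cover rests 6.9 mm past the mark: mid-line −6.6 and end-based −6.6, with the mark at +0.3. That is within the 5–10 mm asked, and the spring-back is about 7 mm. Next I'll go over to the right end.

Request:
step_arm(targets=[[0,[0,-0.3,-0.5],0],[0,[0,-0.3,-1.3],0],[0,[0,-0.3,-2.3],0],[0,[0,-0.3,-3.4],0],[0,[0,-0.3,-4.4],0],[0,[0,-0.3,-5.2],0],[0,[0,0.3,-5.4],0],[0,[0,1.3,-5.4],0],[0,[0,2.4,-5.4],0],[0,[0,3.4,-5.4],0]])

```text
clock: 9.35
tool_pos: [0.5607, 0.01, 0.2548]
eef_rot: [0.0, 0.989, -0.147, 0.0]
force: [0.8, -0.4, -0.1]
finger_gap: 0.0009
```

Request:
step_arm(targets=[[0,[0,1,0],0],[0,[0,1.6,0],0],[0,[0,1.75,0.5],0],[0,[0,1.75,1.5],0],[0,[0,1.75,2.5],0],[0,[0,1.75,3.5],0],[0,[0,1.75,4.4],0],[0,[0,1.75,5.1],0],[0,[0,1.75,5.4],0],[0,[0,1.75,5.4],0]])

```text
clock: 10.35
tool_pos: [0.5407, -0.0554, 0.0379]
eef_rot: [-0.0, 0.989, -0.147, -0.001]
force: [0.1, 0.3, 0.5]
finger_gap: 0.0005
```

```bash
python3 look.py pics/both3.png; python3 -c "
from meas import *
report(-6.7)"
```

```text
t 10.35 press xy mm [  -1.1 -109.5] z 37.9 F px,py,z [0.05 0.33 0.52] q [-2.000e-04  9.891e-01 -1.469e-01 -1.200e-03] gap 0.0005
top line near (-6.65, 16.8) far (-0.69, 35.1) mark near (-0.09, 25.9) far (-4.77, 10.4) right end -87.52 left end 68.47
```

View pics/both3.png

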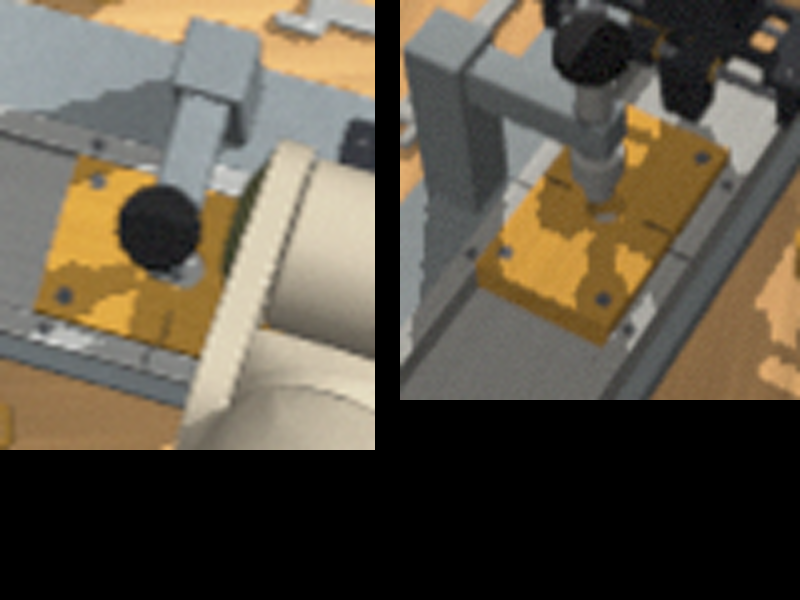

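The side view now shows the lines and marks, and the top view shows the cover's left end, from (281,226) to (272,257). Both put the rest at about −6.7 mm. Next I'll tap from the right.

Request:
step_arm(targets=[[0,[0.02,-0.08,0],0],[0,[0.02,-0.16,0],0],[0,[0.02,-0.24,0],0],[0,[0.02,-0.32,0],0],[0,[0.02,-0.36,0],0],[0,[0.02,-0.4,0],0],[0,[0.02,-0.43,0],0],[0,[0.02,-0.46,0],0],[0,[0.02,-0.49,0],0],[0,[0.02,-0.52,0],0]])

```text
clock: 11.5
tool_pos: [0.548, -0.0359, 0.0387]
eef_rot: [0.0, 0.989, -0.147, -0.0]
force: [-0.9, -2.5, 0.3]
finger_gap: 0.0009
```

Request:
step_arm(targets=[[0,[0,-0.03,0],0],[0,[0,-0.06,0],0],[0,[0,-0.09,0],0],[0,[0,-0.12,0],0],[0,[0,-0.15,0],0],[0,[0,-0.18,0],0],[0,[0,-0.2,0],0],[0,[0,-0.2,0],0],[0,[0,-0.2,0],0]])

```text
clock: 12.4
tool_pos: [0.5504, -0.0281, 0.0387]
eef_rot: [-0.0, 0.989, -0.147, 0.0]
force: [-0.8, -3.4, 0.6]
finger_gap: 0.0005
```

```bash
python3 -c "
from meas import *
st()
report(5)
d=vision.snapshot('top');print([edge(d,[x-3,x,x+3],.056,68,92) for x in(-35,-20,0,20,35)])"
```

```text
t 12.4 press xy mm [  0.2 -80.5] z 38.7 F px,py,z [ 0.18 -3.53  0.6 ] q [-0.      0.9892 -0.1468  0.    ] gap 0.0005
top line near (5.88, 22.9) far (11.19, 27.5) mark near (5.53, 83.2) far (4.81, 107.8) right end -76.06 left end 79.23
[79.6, 79.1, 79.35, 79.03, 79.18]
```

Request:
step_arm(targets=[[0,[0,-0.02,0],0],[0,[0,-0.04,0],0],[0,[0,-0.04,0],0],[0,[0,-0.04,0],0]])

```text
clock: 12.9
tool_pos: [0.5508, -0.0266, 0.0387]
eef_rot: [-0.0, 0.989, -0.147, -0.0]
force: [-1.3, -2.2, -1.0]
finger_gap: 0.0007
```

Request:
step_arm(targets=[[0,[0,0.03,0],0],[0,[0,0.06,0],0],[0,[0,0.09,0],0],[0,[0,0.12,0],0],[0,[0,0.15,0],0],[0,[0,0.18,0],0],[0,[0,0.25,0],0],[0,[0,0.35,0],0],[0,[0,0.5,0],0],[0,[0,0.5,0],0]])

```text
clock: 13.9
tool_pos: [0.5448, -0.0465, 0.0387]
eef_rot: [0.0, 0.989, -0.147, -0.0]
force: [0.3, 0.2, 0.3]
finger_gap: 0.0007
```

```bash
python3 -c "
from meas import *
report(0)
d=vision.snapshot('top');print([edge(d,[x-3,x,x+3],.056,63,87) for x in(-35,-20,0,20,35)])
d=vision.snapshot('side');
for x in (-57,-54,-51): print('side mark',x,dip(d,[x],.048,-7,7))
for x in (51,54,57): print('side mark',x,dip(d,[x],.048,-7,7))
for x in (-40,-34,-28,30,35,40): print('side line',x,dip(d,[x],.056,-7,7))
print('left end side',[edge(d,[x-3,x,x+3],.056,63,87) for x in(-35,-20,0,20,35)])
"; python3 look.py pics/both4.png
```

```text
top line near (1.35, 21.3) far (5.97, 14.5) mark near (-0.15, 26.5) far (-4.82, 11.9) right end -69.37 left end 75.76
[75.78, 75.54, 75.98, 75.88, 75.91]
side mark -57 (-0.04, 32.5)
side mark -54 (-0.28, 27.9)
side mark -51 (0.04, 24.8)
side mark 51 (0.19, 5.4)
side mark 54 (0.4, 36.2)
side mark 57 (-0.03, 32.2)
side line -40 (1.14, 17.9)
side line -34 (1.27, 24.7)
side line -28 (1.23, 22.1)
side line 30 (1.09, 21.4)
side line 35 (0.86, 23.6)
side line 40 (1.25, 25.1)
left end side [66.12, 67.06, 70.21, 69.49, 65.14]
t 14.05 press xy mm [  0.2 -99. ] z 38.8 F px,py,z [-0.05  0.31 -0.35] q [-0.      0.9891 -0.147   0.    ] gap 0.0003
```

View pics/both4.png

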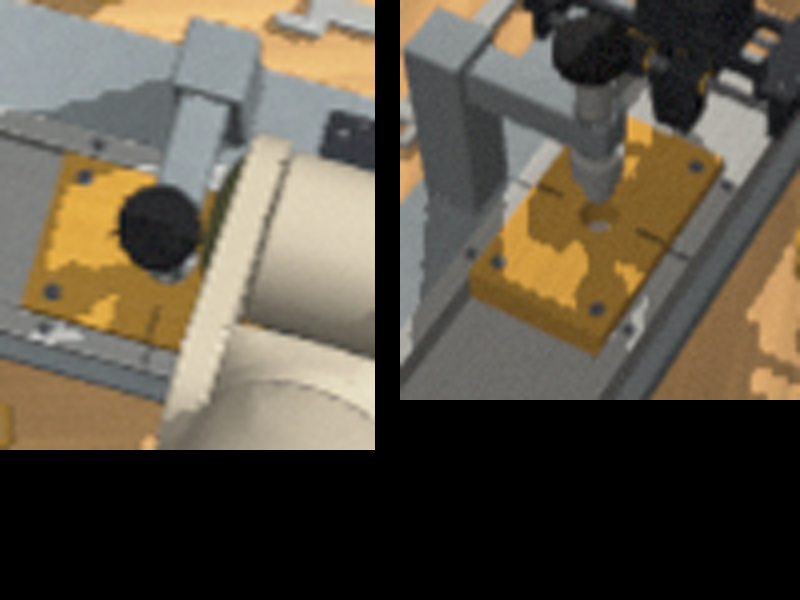

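The side view shows the mid-lines +1.2 mm and the marks 0.0; top agrees with +1.4 and +0.8. The offset is inside 2 mm, but sideways play could use up that margin, so I'll make one small correcting tap from the left. The first tap's data puts the tool's end point at y = 79.3 mm.

Request:
step_arm(targets=[[0,[0,0.2,-0.5],0],[0,[0,0.2,-1.3],0],[0,[0,0.2,-2.3],0],[0,[0,0.2,-3.4],0],[0,[0,0.2,-4.4],0],[0,[0,0.2,-5.2],0],[0,[0,-0.3,-5.4],0],[0,[0,-1.3,-5.4],0],[0,[0,-2.4,-5.4],0],[0,[0,-3.4,-5.4],0]])

```text
clock: 15.15
tool_pos: [0.5847, 0.0862, 0.2549]
eef_rot: [-0.0, 0.989, -0.147, 0.0]
force: [0.2, -0.4, 0.6]
finger_gap: 0.0003
```

Request:
step_arm(targets=[[0,[0,-1,0],0],[0,[0,-1.6,0],0],[0,[0,-1.7,0.5],0],[0,[0,-1.7,1.5],0],[0,[0,-1.7,2.5],0],[0,[0,-1.7,3.5],0],[0,[0,-1.7,4.4],0],[0,[0,-1.7,5.1],0],[0,[0,-1.7,5.4],0],[0,[0,-1.7,5.4],0]])

```text
clock: 16.15
tool_pos: [0.6037, 0.1495, 0.0376]
eef_rot: [0.0, 0.989, -0.147, -0.001]
force: [0.3, -0.8, -0.4]
finger_gap: 0.0006
```

```bash
python3 -c "
from pr import *
st()"
```

```text
t 16.15 press xy mm [ -0.2 105. ] z 37.6 F px,py,z [ 0.51 -0.72 -0.36] q [ 2.000e-04  9.892e-01 -1.468e-01 -1.300e-03] gap 0.0006
```

Request:
step_arm(targets=[[0,[0,0.1,0],0],[0,[0,0.2,0],0],[0,[0,0.3,0],0],[0,[0,0.4,0],0],[0,[0,0.45,0],0],[0,[0,0.48,0],0],[0,[0,0.51,0],0],[0,[0,0.54,0],0],[0,[0,0.57,0],0],[0,[0,0.6,0],0]])

```text
clock: 17.15
tool_pos: [0.5976, 0.1267, 0.039]
eef_rot: [-0.0, 0.989, -0.147, 0.0]
force: [1.3, 3.3, 1.7]
finger_gap: 0.0007
```

Request:
step_arm(targets=[[0,[0,0.01,0],0],[0,[0,0.02,0],0],[0,[0,0.02,0],0],[0,[0,0.02,0],0]])

```text
clock: 17.55
tool_pos: [0.5972, 0.1258, 0.0389]
eef_rot: [-0.0, 0.989, -0.147, 0.0]
force: [2.1, 4.0, 2.9]
finger_gap: 0.0004
```

```bash
python3 -c "
from meas import *
st()
report(-4)"
```

```text
t 17.55 press xy mm [ 0.5 80.4] z 38.9 F px,py,z [0.89 4.42 2.89] q [-1.000e-04  9.892e-01 -1.468e-01  2.000e-04] gap 0.0004
top line near (-5.22, 26.3) far (2.05, 30.0) mark near (0.27, 45.8) far (-4.79, 8.8) right end -80.53 left end 66.47
```

Request:
step_arm(targets=[[0,[0,0.01,0],0],[0,[0,0.02,0],0],[0,[0,0.025,0],0],[0,[0,0.025,0],0],[0,[0,0.025,0],0]])

```text
clock: 18.1
tool_pos: [0.5969, 0.1248, 0.0388]
eef_rot: [-0.0, 0.989, -0.147, 0.0]
force: [2.8, 3.6, 2.7]
finger_gap: 0.0004
```

Request:
step_arm(targets=[[0,[0,-0.03,0],0],[0,[0,-0.06,0],0],[0,[0,-0.09,0],0],[0,[0,-0.12,0],0],[0,[0,-0.15,0],0],[0,[0,-0.18,0],0],[0,[0,-0.25,0],0],[0,[0,-0.35,0],0],[0,[0,-0.5,0],0],[0,[0,-0.6,0],0]])

```text
clock: 19.1
tool_pos: [0.6038, 0.1483, 0.0387]
eef_rot: [0.0, 0.989, -0.147, -0.0]
force: [0.2, 0.7, -0.7]
finger_gap: 0.0001
```

```bash
python3 -c "
from meas import *
st()
report(0)
d=vision.snapshot('top');print([edge(d,[x-3,x,x+3],.056,-87,-63) for x in(-35,-20,0,20,35)])"
```

```text
t 19.1 press xy mm [  0.2 103.9] z 38.7 F px,py,z [ 0.01  0.69 -0.74] q [ 0.000e+00  9.892e-01 -1.467e-01 -1.000e-04] gap 0.0001
top line near (1.21, 31.0) far (5.94, 10.9) mark near (0.37, 44.5) far (-4.96, 14.0) right end -74.21 left end 69.54
[-74.11, -74.19, -74.09, -73.85, -74.33]
```

Request:
step_arm(targets=[[0,[0,0,-0.5],0],[0,[0,0,-1.3],0],[0,[0,0,-2.3],0],[0,[0,0,-3.4],0],[0,[0,0,-4.4],0],[0,[0,0,-5.2],0],[0,[0,0.5,-5.4],0],[0,[0,1.3,-5.4],0],[0,[0,2.4,-5.4],0],[0,[0,3.5,-5.4],0]])

```text
clock: 20.2
tool_pos: [0.5623, 0.0127, 0.2547]
eef_rot: [0.0, 0.989, -0.146, 0.0]
force: [0.6, -1.0, 0.5]
finger_gap: 0.0005
```

Request:
step_arm(targets=[[0,[0,1,0],0],[0,[0,1.6,0],0],[0,[0,1.7,0],0],[0,[0,1.7,0],0]])

```text
clock: 20.6
tool_pos: [0.5433, -0.0515, 0.2548]
eef_rot: [-0.0, 0.989, -0.147, 0.0]
force: [-0.7, 0.3, -0.4]
finger_gap: 0.0005
```

Run:
```python
from meas import *
st()
report(0.5)
d=vision.snapshot('side')
for x in (-57,-54,-51,54,57): print('side mark',x,dip(d,[x],.048,-7,7))
for x in (-40,-34,-28,30,35,40): print('side line',x,dip(d,[x],.056,-7,7))
t=vision.snapshot('top');print('left end top',[edge(t,[x-3,x,x+3],.056,63,87) for x in(-35,-20,0,20,35)])
a=cv2.resize(d['frame'][215:325,265:375],None,fx=5,fy=5,interpolation=2);cv2.imwrite('pics/side5.png',a)
```

```text
t 20.6 press xy mm [   0.2 -104.9] z 254.8 F px,py,z [-0.73  0.06 -0.39] q [-1.000e-04  9.891e-01 -1.474e-01  0.000e+00] gap 0.0005
top line near (1.13, 29.1) far (6.4, 11.9) mark near (0.34, 44.7) far (-4.1, 39.8) right end -75.98 left end 75.77
side mark -57 (-0.1, 45.7)
side mark -54 (-0.26, 35.3)
side mark -51 (0.5, 37.5)
side mark 54 (0.42, 35.6)
side mark 57 (0.01, 32.0)
side line -40 (1.2, 28.1)
side line -34 (1.34, 38.7)
side line -28 (1.17, 33.3)
side line 30 (1.23, 33.0)
side line 35 (1.21, 32.5)
side line 40 (1.35, 37.0)
left end top [75.82, 75.52, 75.81, 75.82, 75.71]
```

View pics/side5.png

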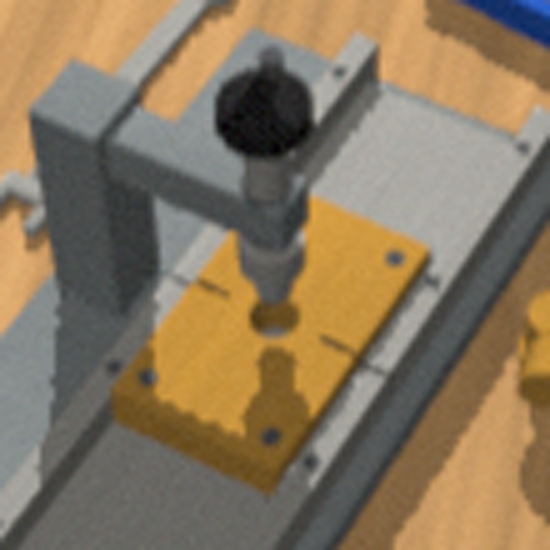

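This shows the cover still about +0.9 mm left of the mark (side +1.15, top line +0.8, ends +0.45). The second left tap hardly made it slip, so I'll give one more left tap, 1 mm deeper, for margin.

Request:
step_arm(targets=[[0,[0,-0.7,0],0],[0,[0,-1.8,0],0],[0,[0,-2.9,0],0],[0,[0,-4,0],0],[0,[0,-4.8,0],0],[0,[0,-5.1,0.4],0],[0,[0,-5.1,1.3],0],[0,[0,-5.1,2.3],0],[0,[0,-5.1,3.3],0],[0,[0,-5.1,4.2],0]])

```text
clock: 21.75
tool_pos: [0.602, 0.1453, 0.0848]
eef_rot: [0.0, 0.989, -0.146, -0.0]
force: [0.6, -0.2, -0.5]
finger_gap: 0.001
```

Request:
step_arm(targets=[[0,[0,0,0.7],0],[0,[0,0,1.1],0],[0,[0,0.02,1.2],0],[0,[0,0.12,1.2],0],[0,[0,0.22,1.2],0],[0,[0,0.3,1.2],0],[0,[0,0.36,1.2],0],[0,[0,0.39,1.2],0],[0,[0,0.42,1.2],0],[0,[0,0.45,1.2],0]])

```text
clock: 22.75
tool_pos: [0.5977, 0.1269, 0.0392]
eef_rot: [-0.0, 0.989, -0.147, 0.001]
force: [1.9, 2.2, 3.2]
finger_gap: 0.0005
```

```bash
python3 -c "
from pr import *
st()"
```

```text
t 22.75 press xy mm [ 0.6 81.6] z 39.2 F px,py,z [1.14 2.69 3.18] q [-3.000e-04  9.892e-01 -1.468e-01  6.000e-04] gap 0.0005
```

Request:
step_arm(targets=[[0,[0,0.03,0],0],[0,[0,0.06,0],0],[0,[0,0.075,0],0],[0,[0,0.08,0],0],[0,[0,0.08,0],0],[0,[0,0.08,0],0]])

```text
clock: 23.35
tool_pos: [0.5968, 0.1238, 0.039]
eef_rot: [-0.0, 0.989, -0.147, 0.0]
force: [2.3, 4.9, 3.2]
finger_gap: 0.0004
```

```bash
python3 -c "
from meas import *
st()
report(-7)"
```

```text
t 23.35 press xy mm [ 0.6 78.4] z 39.0 F px,py,z [0.81 5.32 3.22] q [-3.000e-04  9.892e-01 -1.468e-01  5.000e-04] gap 0.0004
top line near (-7.2, 28.9) far (-1.02, 47.4) mark near (0.3, 45.3) far (-4.79, 11.8) right end -82.56 left end 63.68
```

Request:
step_arm(targets=[[0,[0,0.01,0],0],[0,[0,0.02,0],0],[0,[0,0.025,0],0],[0,[0,0.025,0],0]])

```text
clock: 23.8
tool_pos: [0.5964, 0.123, 0.039]
eef_rot: [-0.0, 0.989, -0.147, 0.0]
force: [2.2, 4.9, 3.4]
finger_gap: 0.0004
```

```bash
python3 -c "
from meas import *
st()
report(-8)"
```

```text
t 23.8 press xy mm [ 0.5 77.4] z 39.0 F px,py,z [0.69 5.38 3.4 ] q [-3.000e-04  9.892e-01 -1.468e-01  4.000e-04] gap 0.0004
top line near (-8.45, 27.0) far (-1.95, 42.6) mark near (0.3, 44.3) far (-4.6, 11.5) right end -83.5 left end 61.91
```

Request:
step_arm(targets=[[0,[0,-0.03,0],0],[0,[0,-0.06,0],0],[0,[0,-0.09,0],0],[0,[0,-0.12,0],0],[0,[0,-0.15,0],0],[0,[0,-0.18,0],0],[0,[0,-0.21,0],0],[0,[0,-0.24,0],0],[0,[0,-0.35,0],0],[0,[0,-0.6,0],0]])

```text
clock: 24.85
tool_pos: [0.603, 0.1455, 0.0386]
eef_rot: [0.0, 0.989, -0.147, -0.0]
force: [0.3, 0.5, 0.2]
finger_gap: 0.0004
```

Request:
step_arm(targets=[[0,[0,0,-0.5],0],[0,[0,0,-1.3],0],[0,[0,0,-2.3],0],[0,[0,0,-3.4],0],[0,[0,0,-4.4],0],[0,[0,0,-5.2],0],[0,[0,0.5,-5.4],0],[0,[0,1.3,-5.4],0],[0,[0,2.4,-5.4],0],[0,[0,3.5,-5.4],0]])

```text
clock: 25.85
tool_pos: [0.5619, 0.0112, 0.2548]
eef_rot: [0.0, 0.989, -0.146, -0.0]
force: [2.0, 0.9, -0.3]
finger_gap: 0.0003
```

Request:
step_arm(targets=[[0,[0,1,0],0],[0,[0,1.6,0],0],[0,[0,1.7,0],0],[0,[0,1.7,0],0]])

```text
clock: 26.25
tool_pos: [0.5428, -0.0532, 0.2548]
eef_rot: [-0.0, 0.989, -0.147, -0.0]
force: [0.8, 0.8, -0.1]
finger_gap: 0.0006
```

Run:
```python
from meas import *
st()
report(0.5)
d=vision.snapshot('side')
print('side marks',[dip(d,[x],.048,-7,7)[0] for x in (-57,-54,-51,54,57)],'lines',[dip(d,[x],.056,-7,7)[0] for x in (-40,-34,-28,30,35,40)])
t=vision.snapshot('top');print('left end top',[edge(t,[x-3,x,x+3],.056,63,87) for x in(-35,-20,0,20,35)])
K=lambda x,y:(x,y)
# knob top: dark disc centre in both views -> press frame
for n,c,(x,y,w,h) in(('top',t,(285,225,25,30)),('side',d,(305,225,25,25))):
    m=np.zeros((480,640),np.uint8);m[y:y+h,x:x+w]=(c['frame'].max(2)<60)[y:y+h,x:x+w]
    q=np.argwhere(m)[:,::-1];print(n,q.min(0),q.max(0),q.mean(0))
    if n=='top': print('knob top at z .21',topress(onz(c,q.mean(0),.209)))
```

```text
t 26.25 press xy mm [   0.3 -106.7] z 254.8 F px,py,z [ 0.53  0.95 -0.12] q [-1.000e-04  9.891e-01 -1.472e-01 -0.000e+00] gap 0.0006
top line near (0.5, 30.2) far (6.48, 12.7) mark near (0.32, 44.2) far (-5.47, 88.3) right end -78.1 left end 75.23
side marks [0.01, -0.2, 0.45, 0.3, -0.04] lines [0.61, 0.58, 0.65, 0.97, 0.85, 0.58]
left end top [75.17, 75.38, 75.02, 75.3, 75.31]
top [289 232] [305 249] [296.51415094 240.26886792]
knob top at z .21 [-1.1 -0.8]
side [308 228] [327 246] [317.43262411 237.5       ]
```

The cover now sits at about +0.3 mm (side +0.6, top line +0.2, left end −0.1). Next I'll press the knob.

Request:
step_arm(targets=[[0,[0,-0.7,0],0],[0,[0,-1.6,0],0],[0,[0,-2.3,0],0],[0,[-0.01,-2.6,0.1],0],[0,[-0.01,-2.65,0.3],0],[0,[-0.01,-2.65,0.6],0],[0,[-0.01,-2.65,0.8],0],[0,[-0.01,-2.65,0.9],0],[0,[-0.01,-2.65,0.95],0],[0,[-0.01,-2.65,0.95],0]])

```text
clock: 27.4
tool_pos: [0.5731, 0.0476, 0.2167]
eef_rot: [0.0, 0.989, -0.147, -0.0]
force: [0.7, 0.8, -0.9]
finger_gap: 0.0003
```

Run:
```python
from meas import *
st()
d=vision.snapshot('side');t=vision.snapshot('top')
a=cv2.resize(d['frame'][185:325,265:375],None,fx=4,fy=4,interpolation=2);cv2.imwrite('pics/side6.png',a)
```

```text
t 27.4 press xy mm [-0.  -1.4] z 216.7 F px,py,z [ 0.42  1.   -0.89] q [ 0.      0.9891 -0.1472 -0.    ] gap 0.0003
```

View pics/side6.png

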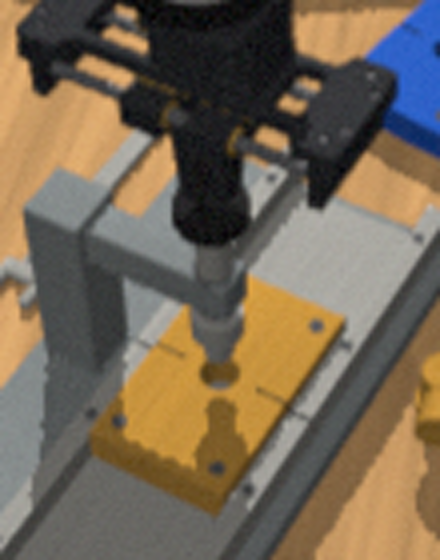

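The shut fingers are centred over the knob at side (317,237), and the cover is unmoved. I'll press down slowly.

Request:
step_arm(targets=[[0,[0,0,0.06],0],[0,[0,0,0.12],0],[0,[0,0,0.18],0],[0,[0,0,0.24],0],[0,[0,0,0.3],0],[0,[0,0,0.36],0],[0,[0,0,0.42],0],[0,[0,0,0.48],0],[0,[0,0,0.54],0],[0,[0,0,0.6],0]])

```text
clock: 28.5
tool_pos: [0.5731, 0.0481, 0.1926]
eef_rot: [-0.0, 0.989, -0.147, 0.0]
force: [-0.1, -0.7, 2.4]
finger_gap: 0.0008
```

Request:
step_arm(targets=[[0,[0,0,0.06],0],[0,[0,0,0.12],0],[0,[0,0,0.18],0],[0,[0,0,0.24],0],[0,[0,0,0.3],0],[0,[0,0,0.35],0],[0,[0,0,0.4],0],[0,[0,0,0.43],0],[0,[0,0,0.43],0]])

```text
clock: 29.4
tool_pos: [0.573, 0.0482, 0.1752]
eef_rot: [-0.0, 0.989, -0.147, -0.0]
force: [-0.1, -1.1, 1.2]
finger_gap: 0.0003
```

Request:
step_arm(targets=[[0,[0,0,0.02],0],[0,[0,0,0.04],0],[0,[0,0,0.06],0],[0,[0,0,0.08],0],[0,[0,0,0.09],0],[0,[0,0,0.1],0]])

```text
clock: 30.0
tool_pos: [0.573, 0.0482, 0.1715]
eef_rot: [-0.0, 0.989, -0.147, -0.0]
force: [-1.3, 0.3, 3.4]
finger_gap: 0.0005
```

Request:
step_arm(targets=[[0,[0,0,0.01],0],[0,[0,0,0.02],0],[0,[0,0,0.02],0]])

```text
clock: 30.3
tool_pos: [0.573, 0.0482, 0.1706]
eef_rot: [-0.0, 0.989, -0.147, -0.0]
force: [-0.8, -0.4, 2.5]
finger_gap: 0.0003
```

Small steps of 0.4 mm until the force rises.

Request:
step_arm(targets=[[0,[0,0,0.01],0],[0,[0,0,0.02],0],[0,[0,0,0.02],0]])

```text
clock: 30.6
tool_pos: [0.5731, 0.0482, 0.1704]
eef_rot: [0.0, 0.989, -0.147, 0.0]
force: [-3.1, -0.0, 6.8]
finger_gap: 0.0006
```

Request:
step_arm(targets=[[0,[0,0,0.01],0],[0,[0,0,0.01],0]])

```text
clock: 30.8
tool_pos: [0.5731, 0.0482, 0.1704]
eef_rot: [0.0, 0.989, -0.147, 0.0]
force: [-3.2, -0.3, 8.7]
finger_gap: 0.0004
```

Request:
step_arm(targets=[[0,[0,0,0.01],0],[0,[0,0,0.015],0],[0,[0,0,0.015],0]])

```text
clock: 31.1
tool_pos: [0.5731, 0.0482, 0.1704]
eef_rot: [0.0, 0.989, -0.147, 0.001]
force: [-4.2, 0.2, 13.0]
finger_gap: 0.0001
```

Request:
step_arm(targets=[[0,[0,0,-0.03],0],[0,[0,0,-0.06],0],[0,[0,0,-0.15],0],[0,[0,0,-0.5],0],[0,[0,0,-1.2],0],[0,[0,0,-2],0],[0,[0,0.8,-2.2],0],[0,[0,1.8,-2.2],0],[0,[0,2.8,-2.2],0],[0,[0,3,-2.2],0]])

```text
clock: 32.1
tool_pos: [0.5374, -0.0696, 0.2569]
eef_rot: [0.0, 0.989, -0.148, -0.0]
force: [0.1, 0.1, 0.2]
finger_gap: 0.0007
```

Run:
```python
from meas import *
st()
report(0)
d=vision.snapshot('side');t=vision.snapshot('top')
print('side marks',[dip(d,[x],.048,-7,7)[0] for x in (-57,-54,-51,54,57)],'lines',[dip(d,[x],.056,-7,7)[0] for x in (-40,-34,-28,30,35,40)])
print('left end top',[edge(t,[x-3,x,x+3],.056,63,87) for x in(-35,-20,0,20,35)])
A=cv2.resize(t['frame'][190:300,235:375],None,fx=3,fy=3,interpolation=2)
B=cv2.resize(d['frame'][215:325,270:370],None,fx=3.7,fy=3.7,interpolation=2)
c=np.zeros((420,800,3),np.uint8);c[:330,:420]=A;c[:B.shape[0],425:425+B.shape[1]]=B;cv2.imwrite('pics/end.png',c)
```

```text
t 32.1 press xy mm [  -0.2 -123.9] z 256.9 F px,py,z [0.1  0.08 0.2 ] q [ 3.000e-04  9.889e-01 -1.485e-01 -2.000e-04] gap 0.0007
top line near (0.46, 31.8) far (6.03, 17.2) mark near (0.33, 45.1) far (-4.93, 11.8) right end -74.67 left end 75.25
side marks [0.08, -0.07, 0.45, 0.25, 0.12] lines [0.51, 0.32, 0.53, 0.69, 0.84, 0.51]
left end top [75.09, 75.53, 74.87, 75.27, 75.41]
```

View pics/end.png

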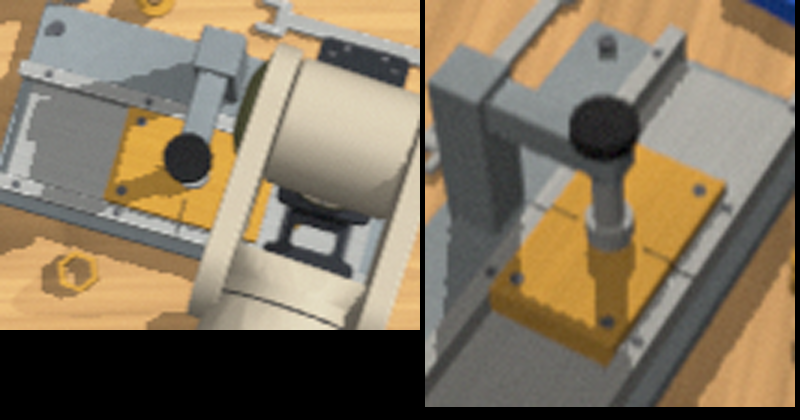

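The last view shows the shoulder on the cover at side (319,277), the mid-lines level with the rail marks, and the arm clear. I'm handing in.

```bash
python3 -c "
from station import hand_in
print(hand_in())"
```

```text
the job is handed in; nothing more can be done
None
```

The job is done and handed in at 32 s on the robot's clock. The cover's hole is about 0.3 mm left of the spindle axis along the bed, and the spindle's shoulder sits on the cover.

- **First tap, from the left:** when let go, the cover rested 6.9 mm past the mark, inside the 5 to 10 mm asked.
- **Tap back, from the right:** the cover came to rest about 1.2 mm left of the mark.
- **Two more taps from the left:** the first hardly moved it (about 0.9 mm left after it). The second brought it to about 0.3 mm.
- **Forces seen:** the taps read 5.4 N at most, against the 12 N limit. I read force only at the end of each move, so a short peak between readings would not show.
- **Press:** the knob stopped at 170.4 mm above the bench, where 170 mm was expected. The force rose to 13 N against the 30 N limit.
- **Last checks:** the cover had not moved under the press. From the side view it was about 0.4 mm left of the mark. From the top view it was 0.1 mm left by the mid-line and about 0 by the ends. The gripper was well clear, with only noise on the force reading.

**Weak points:**
- The top-view measurements of the far lines and marks were hidden or shaded, so I left them out.
- Early readings from the two cameras disagreed by up to about 1 mm.
- I did not measure the cover's sideways position, which is held only by the rails' 1.5 mm play on each side.
- The nut looked unmoved in the last view, but I did not check the other loose things one by one.

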